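# Set up the sample for the light measurement

### The job

Set up the light measurement: stand the amber jar in the middle of the stirrer's round plate and lay the knobbed cover centred on top of the jar, and stand the screen midway between the lamp and the stirrer, on the line joining them and squarely across it. Stand the camera on the bench straight in front of the stirrer's knob side, about 3 or 4 cm clear of it, with the lens pointing at the jar. Everything ends upright and let go; leave the tall bottle in its place.

Things in the scene. Friction and masses are not known exactly. Their poses are not given: they have to be found in the camera images.
- stirrer: Magnetic stirrer, fixed: low white box with a round steel plate on top, 92 mm across, its face 45 mm above the bench. Origin on the bench under the plate's centre. The box spans x -80 to +55, y -55 to +55 mm in its own axes, 37 mm high. Its knob side (grey panel, black knob standing out 12 mm) is its -x face and looks roughly to the robot (yaw within 0.2 rad).
- lamp: Lamp, fixed to the bench: upright black and white round column shining all round, 70 mm across, 100 mm tall. Stands to the left or to the right of the stirrer, its axis 250 to 276 mm from the stirrer's origin. Origin at the centre of its foot, on the bench.
- meter: Meter, not used, fixed to the bench on the other side of the stirrer from the lamp: white stepped box with a knob, 110 x 90 mm, 80 mm tall. Origin at the centre of its underside.
- jar: Open round amber glass jar, loose, 60 mm across, 62 mm tall, walls 4 mm, floor 6 mm, about 140 g. Origin at the centre of its underside, z up.
- cover: White ceramic cover for the jar, loose: flat disc 72 mm across and 8 mm thick (flat underneath), with an upright round knob 18 mm across in the middle, from 8 to 40 mm above the underside; about 70 g. Origin at the centre of its underside, z up. Take it by the knob.
- screen: Diffuser screen, loose: upright black plate, white pane on both faces, 10 mm thick (its x), 70 mm wide (its y), up to 95 mm above the bench, on a dark steel foot 50 mm (x) by 70 mm (y), 12 mm thick; about 200 g. Origin at the centre of its underside; x is square to the plate; both faces alike.
- camera: Small white camera, loose: round foot 48 mm across and 8 mm thick, a post 14 mm across, and a box head 34 mm (x) by 40 mm (y), from 44 to 88 mm above the bench; the black lens stands 6 mm out of the +x face and looks along its own +x. About 150 g. Origin at the centre of the foot's underside.
- bottle: Tall closed bottle, 52 mm across, 130 mm tall, loose: leave it where it stands. Origin at the centre of its underside.
There are look-alikes about, which are no part of the job. Of the things that look like the jar, the largest one is meant.

How it is judged:
At the end, for the whole second after the job is handed in: Jar on the plate within 12 mm of centre; cover flat on it within 8 mm; screen between lamp and stirrer, each 108-155 mm along its x and within 30 mm of that axis; camera 110-170 mm along the stirrer's -x, within 18 mm sideways, lens axis within 35 mm of the plate centre; all upright, at rest (horizontal distance between jar and stirrer below 0.012 m and z of jar in the frame of stirrer between 0.04 and 0.05 m and horizontal distance between cover and jar below 0.008 m and z of cover in the frame of jar between 0.058 and 0.066 m and ((x of lamp in the frame of screen between 0.108 and 0.155 m and y of lamp in the frame of screen between -0.03 and 0.03 m and x of stirrer in the frame of screen between -0.155 and -0.108 m and y of stirrer in the frame of screen between -0.03 and 0.03 m) or (x of lamp in the frame of screen between -0.155 and -0.108 m and y of lamp in the frame of screen between -0.03 and 0.03 m and x of stirrer in the frame of screen between 0.108 and 0.155 m and y of stirrer in the frame of screen between -0.03 and 0.03 m)) and height (world z) of screen between -0.006 and 0.006 m and x of camera in the frame of stirrer between -0.17 and -0.11 m and y of camera in the frame of stirrer between -0.018 and 0.018 m and x of stirrer in the frame of camera above 0.09 m and y of stirrer in the frame of camera between -0.035 and 0.035 m and height (world z) of camera between -0.006 and 0.006 m and angle between each of jar, cover, screen, camera's own z axis and vertical below 0.1 rad and linear speed of each of jar, cover, screen, camera below 0.02 m/s); the robot touches nothing.
It fails at once if the tall bottle is pushed more than 3 cm or knocked over (distance of bottle from where it was at the start of the episode above 0.03 m or angle between bottle's own z axis and vertical above 0.5 rad).
It also fails if it takes over 128 s, if anything falls off the work surface, if the arm or the gripper's body presses on something with over 40 N, if the wrist force passes 120 N, or if a joint passes its speed limit or range.

### The arm

A 6-joint arm with a two-finger parallel gripper is mounted at the origin on the work surface. World frame = base frame: x ahead of the robot, y to its left, z up, the work surface at z = 0. Lengths are in m, angles in rad, forces in N, time in s.
With the tool pointing down it reaches from about 0.4 to 0.825 m from the base axis. Payload 7 kg.
Tool frame: the origin (TCP) lies at the very end of the fingers, on their centre line; the grasp point (between the pads) lies arm.grip_point_offset behind it (arm.grip_point_offset is the distance from the TCP to the grasp point, in m); z points along the fingers, y is the line along which they close (so a half turn about z gives the same grasp; the last joint's range is limited). The gripper opens to 88 mm and grips with 3 to 60 N. Pads are 19 mm wide; open, the fingers measure 130 mm over their backs; the gripper's body (78 mm by 193 mm) begins 47 mm behind the grasp point.
Start: joints at [-0.939, 0.359, 0.012, 0, -1.224, -0.288], TCP at [0.227, -0.635, 0.227] pointing down, gripper open.
Joint ranges: [-3.07, 3.07], [-1.43, 2.12], [-1.02, 1.25], [-3.03, 1.67], [-3.05, -0], [-3.03, 3.03]. Speed limits (rad/s): [2.39, 2.39, 3.01, 3.14, 3.14, 3.14].

### API

Orientations are given as [roll, pitch, yaw] about the fixed x, y, z axes, in that order (R = Rz(yaw) Ry(pitch) Rx(roll)).
In Python, from station import arm gives the robot as it stands.
- The arm moves only by the shell command python3 -m crank 'ROWS' [OPENING] [FORCE]. ROWS is JSON, a list of rows, each an object of numbers: "dx", "dy", "dz": the shift along the tool's x, y, z in cm; "wx", "wy", "wz": the turn, a rotation vector about the tool's x, y, z in degrees. A call has exactly 10 rows; each row is the pose to reach, as a shift and turn from the pose commanded when the call began, along the tool's axes at that moment; what a row does not reach only later rows make up. A row lasts 1/8 s, in which the tool goes at most 62.5 mm and 10.7 degrees, less where a joint would pass 70% of its speed; a pose out of reach is approached as far as the arm can. A call with a gripper value outside its range is refused whole. OPENING is the finger opening in cm, from 0 to 8.76, set as the call begins (- or left out, the last holds). The fingers move at their own pace and stop on an object; FORCE is the grip in N (left out, the last holds). Time passes only in rows, so rows that repeat a pose let the fingers close, or fill a call up. It gives the time, the measured TCP pose, the force, the opening and the grip force at its end, in the units of the state.
- arm.get_state(): the state, without advancing time (a new reading comes with each control period).
- arm.grab_frame(name): name is "side" or "top"; returns the picture (384x512x3 uint8, red, green, blue); there is no depth.
- arm.calibration(name): a dict with "fx", "fy", "cx", "cy" (pixels), "world_from_camera" (4x4, takes a point from camera to world coordinates). Camera axes: x right, y down, z forward; pixel columns grow to the right and rows downward; lengths in m; the calibration is good to about 2 mm. A picture is of the moment at which its call begins. calibration takes no time and is no camera call.
- arm.job_done(): hands the job in; it is judged then, once.
Trained networks look in the newest picture that a camera, given by its name, has taken for a name from the list of things; names that differ only in an ending like _2 or _b are one class to them, and where a whole thing is asked for, a point or a joint stands for the part that bears it (a point fixed in the world has none). Each returns a list of dicts, best first, with "confidence" (0 to 1); they miss things now and then, are a little off and sometimes report something else, mostly with a low value. They report only what shows in the picture. A call takes as long as a camera call. They do not tell look-alikes from the thing itself.
- arm.find_in(camera, query): "centre" ([x, y, z] in m, in world coordinates, good to about 4 mm: the middle of the surface that is visible of it).
- arm.masks_of(camera, query): "pixels" (384x512 bool, what is visible of it).
- arm.mark_of(camera, query): "centre" ([x, y, z] in m, in world coordinates, good to about 4 mm: a listed point, or the origin of a listed thing).
The state is a dict: "t": time; "q": joint angles; "qd": joint speeds; "joint_efforts": joint torques, N m; "eef_pos": TCP position; "ee_rot": TCP orientation; "force": force on the tool from outside, world axes, zero at the start; "moment": the same for the moment, N m; "width": finger opening in m; "gripper_force": force on a finger pad.
Only numpy, scipy, OpenCV 4.12 (cv2) and the standard library are available. Lean on these libraries where they do the work, as an engineer would, in place of code of your own. Each camera call takes 0.05 s, during which the arm holds its last target. There are 200 camera calls.

## Working session

There is one attempt and no reset: what is moved stays moved. The work goes in short steps, Python scripts to look and compute and a shell command to move; the robot and the scene stay as the last step left them, time stands still between calls to the robot, and variables do not carry over. Pictures are saved under pics/ and viewed, at most 14 in all, crops included, and the job is handed in when it is done.

```bash
ls; mkdir -p pics; python3 - <<'E'
from station import arm
import cv2,numpy as np
print(arm.grip_point_offset, arm.get_state())
for c in("top","side"):
    im=arm.grab_frame(c); cv2.imwrite(f"pics/{c}0.png",cv2.cvtColor(im,cv2.COLOR_RGB2BGR))
    k=arm.calibration(c); print(c,k["fx"],k["cx"],k["cy"],np.round(k["world_from_camera"],3).tolist())
    for q in "stirrer lamp meter jar cover screen camera bottle".split():
        for d in arm.mark_of(c,q): print(c,q,np.round(d["centre"],3),round(d["confidence"],2))
E
```

```text
pics
0.0188 {'t': 0.0, 'q': array([-9.38913846e-01,  3.59370878e-01,  1.10431006e-02, -3.62331348e-04,
       -1.22411480e+00, -2.88085036e-01]), 'qd': array([ 2.89672330e-04,  3.21310592e-04, -6.50770812e-04,  3.37631254e-04,
        5.08520896e-05, -6.51776188e-05]), 'joint_efforts': array([ 1.57056500e-03, -5.82719922e+01,  2.93049037e+01,  6.99721187e+00,
        6.69759684e-03, -1.57079594e-04]), 'eef_pos': array([ 0.2273121 , -0.63503557,  0.225624  ]), 'ee_rot': array([ 3.13991747e+00, -1.41195869e-04, -2.79791848e+00]), 'force': array([0.60159363, 0.33258063, 0.67840985]), 'moment': array([-0.00752706, -0.03954264,  0.02264739]), 'gripper_force': 0.0, 'width': 0.08772459321084343}
top 377.7823409310007 253.3081370087394 197.85085429187666 [[0.007, -0.998, 0.063, 0.475], [-1.0, -0.006, 0.013, -0.012], [-0.013, -0.063, -0.998, 1.15], [0.0, 0.0, 0.0, 1.0]]
top stirrer [ 0.628 -0.056  0.002] 0.63
top lamp [ 0.662 -0.32  -0.001] 0.92
top lamp [0.394 0.18  0.002] 0.51
top meter [0.621 0.22  0.001] 0.58
top jar [ 0.414  0.321 -0.001] 0.92
top jar [0.509 0.295 0.   ] 0.76
top jar [ 0.325  0.35  -0.   ] 0.53
top cover [ 0.422 -0.18   0.002] 0.91
top screen [0.395 0.182 0.001] 0.77
top bottle [ 0.784 -0.076  0.002] 0.6
side 414.7855635359607 264.0439502484982 188.28048424464464 [[-0.926, -0.246, 0.287, 0.209], [-0.378, 0.629, -0.679, 0.856], [-0.014, -0.737, -0.675, 0.894], [0.0, 0.0, 0.0, 1.0]]
side stirrer [ 0.629 -0.051  0.001] 0.98
side lamp [ 0.655 -0.321  0.001] 0.71
side lamp [0.62  0.222 0.002] 0.56
side meter [0.62  0.221 0.002] 0.56
side jar [ 0.41   0.321 -0.   ] 0.66
side jar [0.32  0.348 0.004] 0.58
side cover [ 0.423 -0.18  -0.   ] 0.68
side camera [ 0.405 -0.336  0.001] 0.81
side bottle [ 0.781 -0.073 -0.004] 0.74
```

View pics/top0.png

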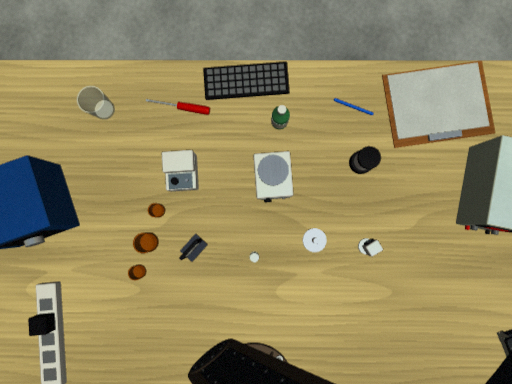

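View pics/side0.png

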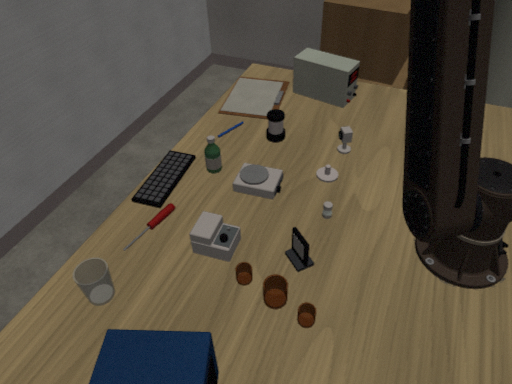

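The top picture shows the stirrer at (273,175), lamp at (366,160), big jar at (147,243) between two smaller ones, screen at (193,248), cover at (315,240), camera at (371,247) and bottle at (281,117). The side picture agrees, with the camera lens at (341,135) on the left of its head. Next I fit the poses by matching model silhouettes to the masks.

```bash
cat > fit.py <<'E'
from station import arm
import cv2,numpy as np
from scipy.optimize import minimize
def box(x0,x1,y0,y1,z0,z1): return np.array([[x,y,z] for x in(x0,x1) for y in(y0,y1) for z in(z0,z1)])
def cyl(r,z0,z1): return np.array([[r*np.cos(a),r*np.sin(a),z] for a in np.linspace(0,2*np.pi,40,endpoint=False) for z in(z0,z1)])
M=dict(stirrer=[box(-.08,.055,-.055,.055,0,.037),cyl(.046,.037,.045),box(-.092,-.08,-.01,.01,.01,.03)],
 lamp=[cyl(.035,0,.1)],jar=[cyl(.03,0,.062)],cover=[cyl(.036,0,.008),cyl(.009,.008,.04)],
 screen=[box(-.005,.005,-.035,.035,0,.095),box(-.025,.025,-.035,.035,0,.012)],
 camera=[cyl(.024,0,.008),cyl(.007,.008,.044),box(-.017,.017,-.02,.02,.044,.088),box(.017,.023,-.01,.01,.055,.077)],
 bottle=[cyl(.026,0,.09),cyl(.01,.09,.13)])
def proj(c,P):
    k=arm.calibration(c);T=np.linalg.inv(k["world_from_camera"]);p=P@T[:3,:3].T+T[:3,3]
    return np.c_[k["fx"]*p[:,0]/p[:,2]+k["cx"],k["fy"]*p[:,1]/p[:,2]+k["cy"]]
S=4
def sil(c,n,p,z=0):
    m=np.zeros((384*S,512*S),np.uint8);cs,sn=np.cos(p[2]),np.sin(p[2]);R=np.array([[cs,-sn,0],[sn,cs,0],[0,0,1]])
    for P in M[n]:
        u=proj(c,P@R.T+[p[0],p[1],z]);h=cv2.convexHull(((u+.5)*S).astype(np.float32))
        cv2.fillConvexPoly(m,np.round(h*16).astype(np.int32),1,shift=4)
    return m>0
def masks(n,xy,cams=("top","side"),grab=False):
    out={}
    for c in cams:
        if grab: arm.grab_frame(c)
        e=proj(c,np.array([[*xy,.03]]))[0]
        for d in arm.masks_of(c,n):
            v,u=np.nonzero(d["pixels"])
            if len(u)>15 and np.hypot(u.mean()-e[0],v.mean()-e[1])<22:
                out[c]=d["pixels"];break
    return out
def fit(n,xy,yaws=(0,),ms=None,z=0):
    ms=masks(n,xy) if ms is None else ms
    B={c:np.kron(m,np.ones((S,S),bool)) for c,m in ms.items()}
    def cost(p):
        r=0
        for c in B:
            s=sil(c,n,p,z);r+=1-(s&B[c]).sum()/max(1,(s|B[c]).sum())
        return r/max(1,len(B))
    rs=[minimize(cost,[*xy,y],method="Nelder-Mead",options=dict(initial_simplex=np.array([[*xy,y],[xy[0]+.006,xy[1],y],[xy[0],xy[1]+.006,y],[*xy,y+.3]]),maxiter=70,xatol=2e-4,fatol=1e-4)) for y in yaws]
    return list(B),sorted([(round(r.fun,3),np.round(r.x,4).tolist()) for r in rs])
E
python3 - <<'E'
from fit import *
Y=np.arange(8)*np.pi/4
for n,xy,y in [("stirrer",(.628,-.053),(-.15,.15)),("lamp",(.658,-.32),(0,)),("jar",(.412,.321),(0,)),("cover",(.422,-.18),(0,)),("screen",(.395,.181),Y[:4]),("camera",(.405,-.336),Y),("bottle",(.783,-.075),(0,))]:
    c,r=fit(n,xy,y);print(n,c,r[:3])
im=cv2.imread("pics/top0.png");cr=[cv2.resize(im[v-25:v+25,u-25:u+25],(390,390),interpolation=cv2.INTER_CUBIC) for u,v in((273,177),(193,248))]
im=cv2.imread("pics/side0.png")
cr2=[cv2.resize(im2[v-22:v+22,u-22:u+22],(390,390),interpolation=cv2.INTER_CUBIC)for im2,u,v in((cv2.imread("pics/top0.png"),371,247),(im,345,140))]
cv2.imwrite("pics/crop.png",cv2.resize(np.vstack([np.hstack(cr),np.hstack(cr2)]),(600,600)))
E
```

```text
stirrer ['top', 'side'] [(np.float64(0.081), [0.6263, -0.0534, 0.0812]), (np.float64(0.081), [0.6264, -0.0535, 0.0789])]
lamp ['top', 'side'] [(np.float64(0.144), [0.6584, -0.32, -0.0678])]
jar ['top', 'side'] [(np.float64(0.091), [0.4124, 0.3196, 0.2671])]
cover ['top', 'side'] [(np.float64(0.085), [0.4214, -0.1804, 0.1831])]
screen ['top', 'side'] [(np.float64(0.077), [0.3965, 0.1826, 0.8389]), (np.float64(0.077), [0.3966, 0.1828, 0.8412]), (np.float64(0.077), [0.3967, 0.1826, 3.9754])]Traceback (most recent call last):
  File "<stdin>", line 4, in <module>
  File "fit.py", line 39, in fit
    rs=[minimize(cost,[*xy,y],method="Nelder-Mead",options=dict(initial_simplex=np.array([[*xy,y],[xy[0]+.006,xy[1],y],[xy[0],xy[1]+.006,y],[*xy,y+.3]]),maxiter=70,xatol=2e-4,fatol=1e-4)) for y in yaws]
        ~~~~~~~~^^^^^^^^^^^^^^^^^^^^^^^^^^^^^^^^^^^^^^^^^^^^^^^^^^^^^^^^^^^^^^^^^^^^^^^^^^^^^^^^^^^^^^^^^^^^^^^^^^^^^^^^^^^^^^^^^^^^^^^^^^^^^^^^^^^^^^^^^^^^^^^^^^^^^^^^^^^^^^^^^^^^^^^^^^^
    res = _minimize_neldermead(fun, x0, args, callback, bounds=bounds,
                               **options)
    fsim[j] = func(sim[j])
              ~~~~^^^^^^^^
    fx = function(np.copy(x), *(wrapper_args + args))
  File "fit.py", line 37, in cost
    s=sil(c,n,p,z);r+=1-(s&B[c]).sum()/max(1,(s|B[c]).sum())
  File "fit.py", line 18, in sil
    u=proj(c,P@R.T+[p[0],p[1],z]);h=cv2.convexHull(((u+.5)*S).astype(np.float32))
  File "fit.py", line 12, in proj
    k=arm.calibration(c);T=np.linalg.inv(k["world_from_camera"]);p=P@T[:3,:3].T+T[:3,3]
ValueError: time passes only in moves, steps and waits
```

```bash
sed -i 's/^def proj(c,P):/import functools\n@functools.cache\ndef cal(c):\n    k=arm.calibration(c);return k,np.linalg.inv(k["world_from_camera"])\ndef proj(c,P):/; s/    k=arm.calibration(c);T=np.linalg.inv(k\["world_from_camera"\]);p=/    k,T=cal(c);p=/' fit.py
python3 - <<'E'
from fit import *
Y=np.arange(8)*np.pi/4
for n,xy,y in [("camera",(.405,-.336),Y),("bottle",(.783,-.075),(0,))]:
    c,r=fit(n,xy,y);print(n,c,r[:4])
im=cv2.imread("pics/top0.png");cr=[cv2.resize(im[v-25:v+25,u-25:u+25],(390,390),interpolation=cv2.INTER_CUBIC) for u,v in((273,177),(193,248))]
im=cv2.imread("pics/side0.png")
cr2=[cv2.resize(im2[v-22:v+22,u-22:u+22],(390,390),interpolation=cv2.INTER_CUBIC)for im2,u,v in((cv2.imread("pics/top0.png"),371,247),(im,345,140))]
cv2.imwrite("pics/crop.png",cv2.resize(np.vstack([np.hstack(cr),np.hstack(cr2)]),(600,600)))
E
```

```text
camera ['side'] [(np.float64(0.152), [0.4041, -0.3332, 0.3508]), (np.float64(0.155), [0.4038, -0.3335, 0.3389]), (np.float64(0.155), [0.4038, -0.3317, 6.6342]), (np.float64(0.167), [0.4052, -0.3335, 1.6698])]
bottle ['top', 'side'] [(np.float64(0.121), [0.7844, -0.0738, 0.1627])]
```

View pics/crop.png

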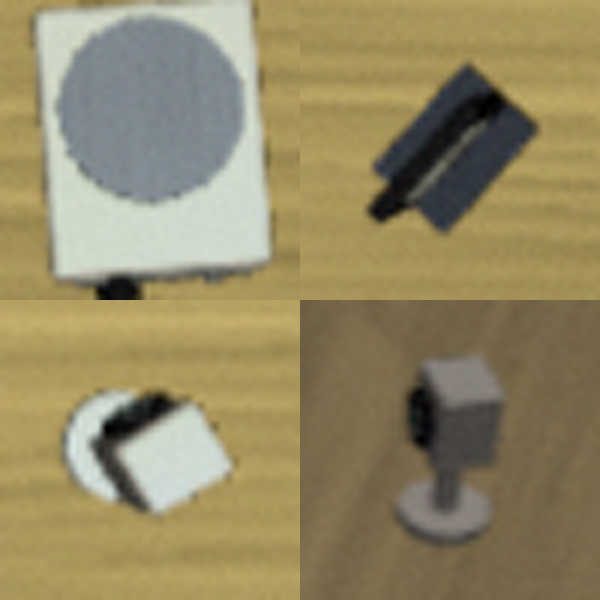

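The crops show the camera head's top face centred at about crop (174,458), lens to the upper left, so its yaw is about 0.58. The screen's foot agrees with the fit at 0.83 yaw, and the stirrer's knob is at the lower edge with yaw about 0.08. The poses look consistent, so I start with the screen, because the gripper body would foul a covered jar later.

```bash
cat > go.py <<'E'
import sys
from station import arm
import numpy as np
from scipy.spatial.transform import Rotation as Ro
s=arm.get_state();R=Ro.from_euler("xyz",s["ee_rot"])
def show(s): print("t",round(s["t"],2),"at",np.round(s["eef_pos"],4),"rpy",np.round(s["ee_rot"],3),"F",np.round(s["force"],1),"w",round(s["width"],4),"q",np.round(s["q"],2))
if __name__=="__main__":
    show(s)
    for a in sys.argv[1:]:   # x,y,z,yaw targets, all from the present pose
        x,y,z,yaw=map(float,a.split(","))
        print(a,"d cm",np.round(100*R.inv().apply(np.array([x,y,z])-s["eef_pos"]),2),"w deg",np.round(np.degrees((R.inv()*Ro.from_euler("xyz",[np.pi,0,yaw])).as_rotvec()),1))
E
python3 go.py .5,-.4,.22,-2 .52,-.1,.2,-1.2 .397,.1826,.2,-.74
python3 - <<'E'
from fit import *
k,T=cal("top");d=np.array([(374.5-k["cx"])/k["fx"],(248.2-k["cy"])/k["fy"],1]);W=np.array(k["world_from_camera"]);r=W[:3,:3]@d
print(W[:3,3]+r*(.088-W[2,3])/r[2])
E
```

```text
t 1.7 at [ 0.2275 -0.6355  0.2266] rpy [-3.142  0.    -2.798] F [-0.1 -0.5 -0.2] w 0.0877 q [-0.94  0.36  0.01 -0.   -1.22 -0.29]
.5,-.4,.22,-2 d cm [-33.59  12.99   0.66] w deg [ -0.    0.  -45.7]
.52,-.1,.2,-1.2 d cm [-45.59  40.56   2.66] w deg [ -0.    0.  -91.5]
.397,.1826,.2,-.74 d cm [-43.53  71.31   2.66] w deg [  -0.    -0.  -117.9]
[ 0.4034928  -0.33573515  0.088     ]
```

```bash
python3 -m crank '[{"dx":-6,"dy":2,"wz":-9},{"dx":-12,"dy":4.5,"wz":-18},{"dx":-18,"dy":7,"wz":-27},{"dx":-24,"dy":9.5,"wz":-36},{"dx":-29,"dy":12,"wz":-45},{"dx":-33,"dy":15,"wz":-54},{"dx":-36,"dy":19,"wz":-63},{"dx":-39,"dy":24,"wz":-72},{"dx":-41,"dy":29,"wz":-81},{"dx":-43,"dy":34,"wz":-90}]' 5; python3 go.py .397,.1826,.15,-.74
```

```text
t 1.7 at [ 0.2275 -0.6355  0.2266] rpy [-3.142  0.    -2.798] F [-0.1 -0.5 -0.2] w 0.0877 q [-0.94  0.36  0.01 -0.   -1.22 -0.29]
.397,.1826,.15,-.74 d cm [-43.53  71.31   7.66] w deg [  -0.    -0.  -117.9]$[0]: bad value
```

```bash
python3 -m crank '[{"dx":-6,"dy":2,"dz":0,"wx":0,"wy":0,"wz":-9},{"dx":-12,"dy":4.5,"dz":0,"wx":0,"wy":0,"wz":-18},{"dx":-18,"dy":7,"dz":0,"wx":0,"wy":0,"wz":-27},{"dx":-24,"dy":9.5,"dz":0,"wx":0,"wy":0,"wz":-36},{"dx":-29,"dy":12,"dz":0,"wx":0,"wy":0,"wz":-45},{"dx":-33,"dy":15,"dz":0,"wx":0,"wy":0,"wz":-54},{"dx":-36,"dy":19,"dz":0,"wx":0,"wy":0,"wz":-63},{"dx":-39,"dy":24,"dz":0,"wx":0,"wy":0,"wz":-72},{"dx":-41,"dy":29,"dz":0,"wx":0,"wy":0,"wz":-81},{"dx":-43,"dy":34,"dz":0,"wx":0,"wy":0,"wz":-90}]' 5; python3 go.py .397,.1826,.15,-.74
```

```text
t: 2.95
eef_pos: [0.5178, -0.1687, 0.2267]
ee_rot: [-3.141, -0.0, -1.222]
force: [0.8, -0.2, 0.2]
width: 0.05
gripper_force: 0.0
t 2.95 at [ 0.5178 -0.1687  0.2267] rpy [-3.141 -0.    -1.222] F [ 0.8 -0.2  0.2] w 0.05 q [ 0.05  0.14 -0.28  0.   -1.15  0.3 ]
.397,.1826,.15,-.74 d cm [-37.14  -0.66   7.66] w deg [ -0.   -0.  -27.6]
```

```bash
python3 -m crank '[{"dx":-5,"dy":0,"dz":0,"wx":0,"wy":0,"wz":-4},{"dx":-10,"dy":0,"dz":1,"wx":0,"wy":0,"wz":-8},{"dx":-15,"dy":0,"dz":2,"wx":0,"wy":0,"wz":-12},{"dx":-20,"dy":0,"dz":4,"wx":0,"wy":0,"wz":-16},{"dx":-25,"dy":-0.2,"dz":5,"wx":0,"wy":0,"wz":-20},{"dx":-30,"dy":-0.4,"dz":6,"wx":0,"wy":0,"wz":-24},{"dx":-35,"dy":-0.6,"dz":7.6,"wx":0,"wy":0,"wz":-27.6},{"dx":-37.1,"dy":-0.7,"dz":7.7,"wx":0,"wy":0,"wz":-27.6},{"dx":-37.1,"dy":-0.7,"dz":7.7,"wx":0,"wy":0,"wz":-27.6},{"dx":-37.1,"dy":-0.7,"dz":7.7,"wx":0,"wy":0,"wz":-27.6}]'; python3 go.py .397,.1826,.05,-.74
```

```text
t: 4.2
eef_pos: [0.3993, 0.1809, 0.1497]
ee_rot: [-3.141, -0.0, -0.745]
force: [-0.5, 0.2, -0.1]
width: 0.0499
gripper_force: 0.0
t 4.2 at [0.3993 0.1809 0.1497] rpy [-3.141 -0.    -0.745] F [-0.5  0.2 -0.1] w 0.0499 q [ 0.88  0.03 -0.6   0.   -0.94 -0.05]
.397,.1826,.05,-.74 d cm [-0.28  0.04  9.97] w deg [-0.  -0.  -0.3]
```

Descend, then close.

```bash
python3 -m crank '[{"dx":-0.3,"dy":0,"dz":2,"wx":0,"wy":0,"wz":0},{"dx":-0.3,"dy":0,"dz":4,"wx":0,"wy":0,"wz":0},{"dx":-0.3,"dy":0,"dz":6,"wx":0,"wy":0,"wz":0},{"dx":-0.3,"dy":0,"dz":8,"wx":0,"wy":0,"wz":0},{"dx":-0.3,"dy":0,"dz":9.2,"wx":0,"wy":0,"wz":0},{"dx":-0.3,"dy":0,"dz":10,"wx":0,"wy":0,"wz":0},{"dx":-0.3,"dy":0,"dz":10,"wx":0,"wy":0,"wz":0},{"dx":-0.3,"dy":0,"dz":10,"wx":0,"wy":0,"wz":0},{"dx":-0.3,"dy":0,"dz":10,"wx":0,"wy":0,"wz":0},{"dx":-0.3,"dy":0,"dz":10,"wx":0,"wy":0,"wz":0}]'
python3 -m crank '[{"dx":0,"dy":0,"dz":0,"wx":0,"wy":0,"wz":0},{"dx":0,"dy":0,"dz":0,"wx":0,"wy":0,"wz":0},{"dx":0,"dy":0,"dz":0,"wx":0,"wy":0,"wz":0},{"dx":0,"dy":0,"dz":0,"wx":0,"wy":0,"wz":0},{"dx":0,"dy":0,"dz":0,"wx":0,"wy":0,"wz":0},{"dx":0,"dy":0,"dz":0,"wx":0,"wy":0,"wz":0},{"dx":0,"dy":0,"dz":-1,"wx":0,"wy":0,"wz":0},{"dx":0,"dy":0,"dz":-4,"wx":0,"wy":0,"wz":0},{"dx":0,"dy":0,"dz":-8,"wx":0,"wy":0,"wz":0},{"dx":0,"dy":0,"dz":-12,"wx":0,"wy":0,"wz":0}]' 0 25
python3 go.py .6423,-.1867,.17,.12 .6423,-.1867,.052,.12
```

```text
t: 5.45
eef_pos: [0.3972, 0.1835, 0.0499]
ee_rot: [-3.141, 0.0, -0.745]
force: [0.7, 0.1, 0.7]
width: 0.0501
gripper_force: 0.0
t: 6.7
eef_pos: [0.3968, 0.1829, 0.1713]
ee_rot: [3.142, 0.0, -0.745]
force: [0.7, 0.9, -2.6]
width: 0.0099
gripper_force: 25.0
t 6.7 at [0.3968 0.1829 0.1713] rpy [ 3.142  0.    -0.745] F [ 0.7  0.9 -2.6] w 0.0099 q [ 0.89  0.   -0.57 -0.   -1.   -0.06]
.6423,-.1867,.17,.12 d cm [43.11 10.51  0.13] w deg [  0.    0.  -49.6]
.6423,-.1867,.052,.12 d cm [43.11 10.51 11.93] w deg [  0.    0.  -49.6]
```

```bash
python3 -m crank '[{"dx":4.5,"dy":1.1,"dz":0,"wx":0,"wy":0,"wz":-5},{"dx":9,"dy":2.2,"dz":0,"wx":0,"wy":0,"wz":-10},{"dx":14,"dy":3.3,"dz":0,"wx":0,"wy":0,"wz":-16},{"dx":19,"dy":4.5,"dz":0,"wx":0,"wy":0,"wz":-22},{"dx":24,"dy":5.8,"dz":0,"wx":0,"wy":0,"wz":-28},{"dx":29,"dy":7,"dz":0,"wx":0,"wy":0,"wz":-34},{"dx":34,"dy":8.3,"dz":0,"wx":0,"wy":0,"wz":-40},{"dx":39,"dy":9.5,"dz":0,"wx":0,"wy":0,"wz":-45},{"dx":42,"dy":10.3,"dz":0,"wx":0,"wy":0,"wz":-49},{"dx":43.1,"dy":10.5,"dz":0,"wx":0,"wy":0,"wz":-49.6}]'; python3 go.py .6423,-.1867,.051,.12
```

```text
t: 7.95
eef_pos: [0.6427, -0.1879, 0.1692]
ee_rot: [-3.141, 0.001, 0.119]
force: [-1.4, 0.9, -2.5]
width: 0.0101
gripper_force: 25.0
t 7.95 at [ 0.6427 -0.1879  0.1692] rpy [-3.141e+00  1.000e-03  1.190e-01] F [-1.4  0.9 -2.5] w 0.0101 q [ 0.01  0.39 -0.08 -0.   -1.11  1.68]
.6423,-.1867,.051,.12 d cm [-0.02 -0.12 11.82] w deg [-0.   0.1 -0.1]
```

```bash
python3 -m crank '[{"dx":0,"dy":-0.1,"dz":2,"wx":0,"wy":0,"wz":0},{"dx":0,"dy":-0.1,"dz":4,"wx":0,"wy":0,"wz":0},{"dx":0,"dy":-0.1,"dz":6,"wx":0,"wy":0,"wz":0},{"dx":0,"dy":-0.1,"dz":8,"wx":0,"wy":0,"wz":0},{"dx":0,"dy":-0.1,"dz":10,"wx":0,"wy":0,"wz":0},{"dx":0,"dy":-0.1,"dz":11,"wx":0,"wy":0,"wz":0},{"dx":0,"dy":-0.1,"dz":11.6,"wx":0,"wy":0,"wz":0},{"dx":0,"dy":-0.1,"dz":11.8,"wx":0,"wy":0,"wz":0},{"dx":0,"dy":-0.1,"dz":11.8,"wx":0,"wy":0,"wz":0},{"dx":0,"dy":-0.1,"dz":11.8,"wx":0,"wy":0,"wz":0}]'
python3 -m crank '[{"dx":0,"dy":0,"dz":0,"wx":0,"wy":0,"wz":0},{"dx":0,"dy":0,"dz":0,"wx":0,"wy":0,"wz":0},{"dx":0,"dy":0,"dz":0,"wx":0,"wy":0,"wz":0},{"dx":0,"dy":0,"dz":0,"wx":0,"wy":0,"wz":0},{"dx":0,"dy":0,"dz":0,"wx":0,"wy":0,"wz":0},{"dx":0,"dy":0,"dz":-2,"wx":0,"wy":0,"wz":0},{"dx":0,"dy":0,"dz":-5,"wx":0,"wy":0,"wz":0},{"dx":0,"dy":0,"dz":-9,"wx":0,"wy":0,"wz":0},{"dx":0,"dy":0,"dz":-13,"wx":0,"wy":0,"wz":0},{"dx":0,"dy":0,"dz":-15,"wx":0,"wy":0,"wz":0}]' 4.5
python3 go.py .55,.15,.2,-.2 .4124,.3196,.15,-.28
```

```text
t: 9.2
eef_pos: [0.6428, -0.1853, 0.0522]
ee_rot: [3.141, -0.001, 0.12]
force: [-0.7, -0.8, -2.3]
width: 0.0101
gripper_force: 25.0
t: 10.45
eef_pos: [0.6434, -0.1854, 0.2045]
ee_rot: [3.141, -0.003, 0.121]
force: [-0.4, -0.5, -0.6]
width: 0.0452
gripper_force: 0.0
t 10.45 at [ 0.6434 -0.1854  0.2045] rpy [ 3.141e+00 -3.000e-03  1.210e-01] F [-0.4 -0.5 -0.6] w 0.0452 q [ 0.01  0.36 -0.04  0.   -1.17  1.68]
.55,.15,.2,-.2 d cm [ -5.23 -34.42   0.4 ] w deg [ 0.  -0.2 18.4]
.4124,.3196,.15,-.28 d cm [-16.87 -52.92   5.34] w deg [ 0.  -0.2 23. ]
```

```bash
python3 -m crank '[{"dx":-1,"dy":-5.5,"dz":0,"wx":0,"wy":0,"wz":3},{"dx":-2,"dy":-11,"dz":0,"wx":0,"wy":0,"wz":6},{"dx":-3,"dy":-17,"dz":0,"wx":0,"wy":0,"wz":9},{"dx":-4.5,"dy":-23,"dz":0,"wx":0,"wy":0,"wz":12},{"dx":-6,"dy":-29,"dz":0,"wx":0,"wy":0,"wz":15},{"dx":-8,"dy":-35,"dz":1,"wx":0,"wy":0,"wz":18},{"dx":-10.5,"dy":-40.5,"dz":2,"wx":0,"wy":0,"wz":20},{"dx":-13,"dy":-46,"dz":3,"wx":0,"wy":0,"wz":22},{"dx":-15.5,"dy":-51,"dz":4.5,"wx":0,"wy":0,"wz":23},{"dx":-16.9,"dy":-52.9,"dz":5.3,"wx":0,"wy":-0.2,"wz":23}]' 8.7; python3 go.py .4124,.3196,.023,-.28
```

```text
t: 11.7
eef_pos: [0.4094, 0.3217, 0.148]
ee_rot: [3.141, 0.004, -0.279]
force: [-0.3, -0.2, 0.7]
width: 0.0871
gripper_force: 0.0
t 11.7 at [0.4094 0.3217 0.148 ] rpy [ 3.141  0.004 -0.279] F [-0.3 -0.2  0.7] w 0.0871 q [ 1.04  0.18 -0.43 -0.   -0.97  0.25]
.4124,.3196,.023,-.28 d cm [ 0.39  0.11 12.5 ] w deg [0.  0.2 0.1]
```

```bash
python3 - <<'E'
from fit import *
import cv2
for c in("top","side"): cv2.imwrite(f"pics/{c}1.png",cv2.cvtColor(arm.grab_frame(c),cv2.COLOR_RGB2BGR))
for n,xy,y in [("screen",(.642,-.187),(1.69,)),("jar",(.412,.32),(0,)),("stirrer",(.626,-.053),(.08,)),("lamp",(.6584,-.32),(0,)),("camera",(.404,-.335),(.58,)),("cover",(.421,-.18),(0,))]:
    m=masks(n,xy)
    print(n,fit(n,xy,y,m),[fit(n,xy,y,{c:m[c]})[1] for c in m])
E
```

```text
screen (['top'], [(np.float64(0.056), [0.6446, -0.1857, 1.6935])]) [[(np.float64(0.056), [0.6446, -0.1857, 1.6935])]]
jar (['top'], [(np.float64(0.735), [0.4143, 0.319, 0.1193])]) [[(np.float64(0.735), [0.4143, 0.319, 0.1193])]]
stirrer (['top', 'side'], [(np.float64(0.373), [0.6279, -0.0537, 0.0753])]) [[(np.float64(0.059), [0.6279, -0.0534, 0.0784])], [(np.float64(0.672), [0.6451, -0.0552, 0.5031])]]
lamp (['top'], [(np.float64(0.118), [0.6584, -0.3183, 0.7743])]) [[(np.float64(0.118), [0.6584, -0.3183, 0.7743])]]
camera (['top'], [(np.float64(0.079), [0.4062, -0.3347, 0.5824])]) [[(np.float64(0.079), [0.4062, -0.3347, 0.5824])]]
cover (['top'], [(np.float64(0.038), [0.4228, -0.1816, 0.1646])]) [[(np.float64(0.038), [0.4228, -0.1816, 0.1646])]]
```

```bash
python3 -m crank '[{"dx":0.4,"dy":0.1,"dz":2,"wx":0,"wy":0,"wz":0},{"dx":0.4,"dy":0.1,"dz":4,"wx":0,"wy":0,"wz":0},{"dx":0.4,"dy":0.1,"dz":6,"wx":0,"wy":0.2,"wz":0},{"dx":0.4,"dy":0.1,"dz":8,"wx":0,"wy":0.2,"wz":0},{"dx":0.4,"dy":0.1,"dz":10,"wx":0,"wy":0.2,"wz":0},{"dx":0.4,"dy":0.1,"dz":11.5,"wx":0,"wy":0.2,"wz":0},{"dx":0.4,"dy":0.1,"dz":12.5,"wx":0,"wy":0.2,"wz":0},{"dx":0.4,"dy":0.1,"dz":12.5,"wx":0,"wy":0.2,"wz":0},{"dx":0.4,"dy":0.1,"dz":12.5,"wx":0,"wy":0.2,"wz":0},{"dx":0.4,"dy":0.1,"dz":12.5,"wx":0,"wy":0.2,"wz":0}]'
python3 -m crank '[{"dx":0,"dy":0,"dz":0,"wx":0,"wy":0,"wz":0},{"dx":0,"dy":0,"dz":0,"wx":0,"wy":0,"wz":0},{"dx":0,"dy":0,"dz":0,"wx":0,"wy":0,"wz":0},{"dx":0,"dy":0,"dz":0,"wx":0,"wy":0,"wz":0},{"dx":0,"dy":0,"dz":0,"wx":0,"wy":0,"wz":0},{"dx":0,"dy":0,"dz":-0.5,"wx":0,"wy":0,"wz":0},{"dx":0,"dy":0,"dz":-2,"wx":0,"wy":0,"wz":0},{"dx":0,"dy":0,"dz":-6,"wx":0,"wy":0,"wz":0},{"dx":0,"dy":0,"dz":-10,"wx":0,"wy":0,"wz":0},{"dx":0,"dy":0,"dz":-14,"wx":0,"wy":0,"wz":0}]' 0 18
python3 go.py .627,-.0534,.15,-.28
```

```text
t: 13.65
eef_pos: [0.4146, 0.3181, 0.0242]
ee_rot: [-3.141, -0.0, -0.281]
force: [0.0, -0.7, -0.2]
width: 0.087
gripper_force: 0.0
t: 14.9
eef_pos: [0.4142, 0.3174, 0.1659]
ee_rot: [3.141, -0.0, -0.281]
force: [0.6, 0.7, -1.2]
width: 0.06
gripper_force: 18.0
t 14.9 at [0.4142 0.3174 0.1659] rpy [ 3.141 -0.    -0.281] F [ 0.6  0.7 -1.2] w 0.06 q [ 1.03  0.16 -0.41  0.   -1.    0.26]
.627,-.0534,.15,-.28 d cm [30.73 29.72  1.6 ] w deg [ 0.  -0.  -0.1]
```

```bash
python3 -m crank '[{"dx":3,"dy":3,"dz":0,"wx":0,"wy":0,"wz":0},{"dx":7,"dy":6.5,"dz":0,"wx":0,"wy":0,"wz":0},{"dx":11,"dy":10.5,"dz":0,"wx":0,"wy":0,"wz":0},{"dx":15,"dy":14.5,"dz":0,"wx":0,"wy":0,"wz":0},{"dx":19,"dy":18.5,"dz":0,"wx":0,"wy":0,"wz":0},{"dx":23,"dy":22.5,"dz":0,"wx":0,"wy":0,"wz":0},{"dx":27,"dy":26,"dz":0.5,"wx":0,"wy":0,"wz":0},{"dx":30,"dy":29,"dz":1,"wx":0,"wy":0,"wz":0},{"dx":30.8,"dy":29.7,"dz":1.6,"wx":0,"wy":0,"wz":0},{"dx":30.8,"dy":29.7,"dz":1.6,"wx":0,"wy":0,"wz":0}]'
python3 - <<'E'
from fit import *
for c in("top","side"): arm.grab_frame(c)
m=masks("jar",(.627,-.053));print({c:int(v.sum()) for c,v in m.items()})
for c in m: print(c,fit("jar",(.627,-.053),(0,),{c:m[c]},z=.126))
E
python3 go.py .627,-.0534,.071,-.28
```

```text
t: 16.15
eef_pos: [0.6273, -0.0536, 0.1475]
ee_rot: [3.141, 0.001, -0.283]
force: [0.4, -0.1, -1.6]
width: 0.0602
gripper_force: 18.0
{}
t 16.35 at [ 0.6276 -0.0519  0.1485] rpy [ 3.141e+00 -1.000e-03 -2.800e-01] F [-0.2 -0.1 -1.6] w 0.0602 q [ 0.23  0.34 -0.2   0.   -1.03  1.06]
.627,-.0534,.071,-.28 d cm [-0.02  0.16  7.75] w deg [ 0. -0.  0.]
```

Hidden by the hand, so place it and check afterwards.

```bash
python3 -m crank '[{"dx":0,"dy":0.1,"dz":2,"wx":0,"wy":0,"wz":0},{"dx":0,"dy":0.1,"dz":4,"wx":0,"wy":0,"wz":0},{"dx":0,"dy":0.1,"dz":5.5,"wx":0,"wy":0,"wz":0},{"dx":0,"dy":0.1,"dz":6.5,"wx":0,"wy":0,"wz":0},{"dx":0,"dy":0.1,"dz":7.2,"wx":0,"wy":0,"wz":0},{"dx":0,"dy":0.1,"dz":7.6,"wx":0,"wy":0,"wz":0},{"dx":0,"dy":0.1,"dz":7.8,"wx":0,"wy":0,"wz":0},{"dx":0,"dy":0.1,"dz":7.8,"wx":0,"wy":0,"wz":0},{"dx":0,"dy":0.1,"dz":7.8,"wx":0,"wy":0,"wz":0},{"dx":0,"dy":0.1,"dz":7.8,"wx":0,"wy":0,"wz":0}]'
python3 -m crank '[{"dx":0,"dy":0,"dz":0,"wx":0,"wy":0,"wz":0},{"dx":0,"dy":0,"dz":0,"wx":0,"wy":0,"wz":0},{"dx":0,"dy":0,"dz":0,"wx":0,"wy":0,"wz":0},{"dx":0,"dy":0,"dz":0,"wx":0,"wy":0,"wz":0},{"dx":0,"dy":0,"dz":0,"wx":0,"wy":0,"wz":0},{"dx":0,"dy":0,"dz":-2,"wx":0,"wy":0,"wz":0},{"dx":0,"dy":0,"dz":-5,"wx":0,"wy":0,"wz":0},{"dx":0,"dy":0,"dz":-9,"wx":0,"wy":0,"wz":0},{"dx":0,"dy":0,"dz":-13,"wx":0,"wy":0,"wz":0},{"dx":0,"dy":0,"dz":-14,"wx":0,"wy":0,"wz":0}]' 8.7
python3 go.py .422,-.181,.15,-.28 .422,-.181,.15,0
```

```text
t: 17.6
eef_pos: [0.6277, -0.0541, 0.07]
ee_rot: [3.141, -0.0, -0.281]
force: [-0.3, 0.6, -1.4]
width: 0.0603
gripper_force: 18.0
t: 18.85
eef_pos: [0.629, -0.0539, 0.2131]
ee_rot: [-3.14, -0.005, -0.281]
force: [0.5, 0.6, -0.7]
width: 0.0871
gripper_force: 0.0
t 18.85 at [ 0.629  -0.0539  0.2131] rpy [-3.14  -0.005 -0.281] F [ 0.5  0.6 -0.7] w 0.0871 q [ 0.22  0.29 -0.11  0.   -1.16  1.07]
.422,-.181,.15,-.28 d cm [-16.4   17.95   6.21] w deg [-0.1 -0.3 -0. ]
.422,-.181,.15,0 d cm [-16.4   17.95   6.21] w deg [ -0.   -0.3 -16.1]
```

```bash
python3 -m crank '[{"dx":-2,"dy":2,"dz":0,"wx":0,"wy":0,"wz":0},{"dx":-5,"dy":5,"dz":0,"wx":0,"wy":0,"wz":0},{"dx":-8,"dy":8.5,"dz":0,"wx":0,"wy":0,"wz":0},{"dx":-11,"dy":12,"dz":1,"wx":0,"wy":0,"wz":0},{"dx":-14,"dy":15.5,"dz":3,"wx":0,"wy":-0.3,"wz":0},{"dx":-16.4,"dy":17.9,"dz":6,"wx":0,"wy":-0.3,"wz":0},{"dx":-16.4,"dy":17.9,"dz":6.2,"wx":0,"wy":-0.3,"wz":0},{"dx":-16.4,"dy":17.9,"dz":6.2,"wx":0,"wy":-0.3,"wz":0},{"dx":-16.4,"dy":17.9,"dz":6.2,"wx":0,"wy":-0.3,"wz":0},{"dx":-16.4,"dy":17.9,"dz":6.2,"wx":0,"wy":-0.3,"wz":0}]' 4.5
python3 - <<'E'
from fit import *
cv2.imwrite("pics/top2.png",cv2.cvtColor(arm.grab_frame("top"),cv2.COLOR_RGB2BGR))
cv2.imwrite("pics/side2.png",cv2.cvtColor(arm.grab_frame("side"),cv2.COLOR_RGB2BGR))
for n,xy,y,z in [("jar",(.627,-.053),(0,),.045),("stirrer",(.626,-.053),(.08,),0)]:
    m=masks(n,xy)
    for c in m: print(n,c,fit(n,xy,y,{c:m[c]},z))
a,b=[cv2.imread(f"pics/{c}2.png") for c in("top","side")]
cv2.imwrite("pics/m2.png",np.hstack([cv2.resize(a[130:230,220:420],(400,200)),cv2.resize(b[90:250,200:360],(380,380),interpolation=cv2.INTER_CUBIC)[:200]]))
E
python3 go.py .422,-.181,.009,-.28
```

```text
t: 20.1
eef_pos: [0.4212, -0.1802, 0.1482]
ee_rot: [3.141, 0.004, -0.28]
force: [0.2, -0.8, 0.7]
width: 0.0449
gripper_force: 0.0
jar top (['top'], [(np.float64(0.049), [0.6263, -0.0532, 0.1332])])
jar side (['side'], [(np.float64(0.1), [0.6244, -0.0539, 0.2178])])
stirrer top (['top'], [(np.float64(0.282), [0.6284, -0.0535, 0.0728])])
stirrer side (['side'], [(np.float64(0.243), [0.6266, -0.0534, 0.113])])
t 20.4 at [ 0.4205 -0.1805  0.1479] rpy [ 3.141  0.005 -0.281] F [ 0.3 -0.1  0.1] w 0.0453 q [ 0.03  0.07 -0.56 -0.   -0.95  1.26]
.422,-.181,.009,-.28 d cm [ 0.23  0.   13.89] w deg [ 0.   0.3 -0. ]
```

View pics/m2.png

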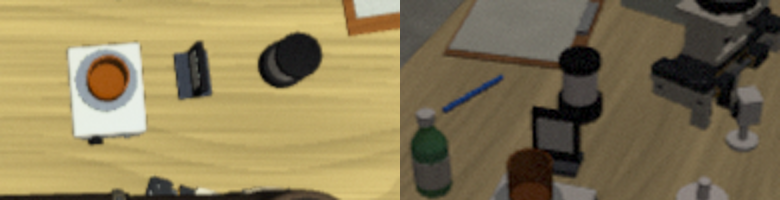

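The jar stands centred on the plate at about (107,78) in the left crop, and the screen stands upright across the lamp–stirrer line. Next is the cover.

```bash
python3 -m crank '[{"dx":0.1,"dy":0,"dz":3,"wx":0,"wy":0.3,"wz":0},{"dx":0.1,"dy":0,"dz":6,"wx":0,"wy":0.3,"wz":0},{"dx":0.1,"dy":0,"dz":9,"wx":0,"wy":0.3,"wz":0},{"dx":0.1,"dy":0,"dz":11,"wx":0,"wy":0.3,"wz":0},{"dx":0.1,"dy":0,"dz":12.5,"wx":0,"wy":0.3,"wz":0},{"dx":0.1,"dy":0,"dz":13.3,"wx":0,"wy":0.3,"wz":0},{"dx":0.1,"dy":0,"dz":13.5,"wx":0,"wy":0.3,"wz":0},{"dx":0.1,"dy":0,"dz":13.5,"wx":0,"wy":0.3,"wz":0},{"dx":0.1,"dy":0,"dz":13.5,"wx":0,"wy":0.3,"wz":0},{"dx":0.1,"dy":0,"dz":13.5,"wx":0,"wy":0.3,"wz":0}]'; python3 go.py .4214,-.1805,.0125,-.28
```

```text
t: 21.65
eef_pos: [0.4209, -0.1807, 0.0133]
ee_rot: [3.141, -0.001, -0.281]
force: [-0.1, 0.1, 0.3]
width: 0.045
gripper_force: 0.0
t 21.65 at [ 0.4209 -0.1807  0.0133] rpy [ 3.141e+00 -1.000e-03 -2.810e-01] F [-0.1  0.1  0.3] w 0.045 q [ 0.03  0.27 -0.72  0.   -0.58  1.26]
.4214,-.1805,.0125,-.28 d cm [ 0.04 -0.03  0.08] w deg [ 0.  -0.1 -0.1]
```

```bash
python3 -m crank '[{"dx":0,"dy":0,"dz":0.2,"wx":0,"wy":0,"wz":0},{"dx":0,"dy":0,"dz":0.2,"wx":0,"wy":0,"wz":0},{"dx":0,"dy":0,"dz":0.2,"wx":0,"wy":0,"wz":0},{"dx":0,"dy":0,"dz":0.2,"wx":0,"wy":0,"wz":0},{"dx":0,"dy":0,"dz":0.2,"wx":0,"wy":0,"wz":0},{"dx":0,"dy":0,"dz":-0.5,"wx":0,"wy":0,"wz":0},{"dx":0,"dy":0,"dz":-3,"wx":0,"wy":0,"wz":0},{"dx":0,"dy":0,"dz":-8,"wx":0,"wy":0,"wz":0},{"dx":0,"dy":0,"dz":-13,"wx":0,"wy":0,"wz":0},{"dx":0,"dy":0,"dz":-16,"wx":0,"wy":0,"wz":0}]' 0 20; python3 go.py .6253,-.0535,.16,-.28
```

```text
t: 22.9
eef_pos: [0.4213, -0.1807, 0.1761]
ee_rot: [-3.142, -0.004, -0.281]
force: [1.1, -0.3, -1.4]
width: 0.0175
gripper_force: 20.0
t 22.9 at [ 0.4213 -0.1807  0.1761] rpy [-3.142 -0.004 -0.281] F [ 1.1 -0.3 -1.4] w 0.0175 q [ 0.03  0.04 -0.52  0.   -1.01  1.26]
.6253,-.0535,.16,-.28 d cm [ 16.07 -17.88   1.66] w deg [-0.  -0.2 -0. ]
```

```bash
python3 -m crank '[{"dx":2,"dy":-2,"dz":0,"wx":0,"wy":0,"wz":0},{"dx":5,"dy":-5.5,"dz":0,"wx":0,"wy":0,"wz":0},{"dx":8,"dy":-9,"dz":0,"wx":0,"wy":0,"wz":0},{"dx":11,"dy":-12.5,"dz":0,"wx":0,"wy":0,"wz":0},{"dx":14,"dy":-15.5,"dz":0,"wx":0,"wy":0,"wz":0},{"dx":16.1,"dy":-17.9,"dz":0.5,"wx":0,"wy":0,"wz":0},{"dx":16.1,"dy":-17.9,"dz":1.5,"wx":0,"wy":0,"wz":0},{"dx":16.1,"dy":-17.9,"dz":1.5,"wx":0,"wy":0,"wz":0},{"dx":16.1,"dy":-17.9,"dz":1.5,"wx":0,"wy":0,"wz":0},{"dx":16.1,"dy":-17.9,"dz":1.5,"wx":0,"wy":0,"wz":0}]'; python3 go.py .6253,-.0535,.1195,-.28
python3 - <<'E'
from station import arm;import cv2
im=arm.grab_frame("side");cv2.imwrite("pics/s3.png",cv2.cvtColor(cv2.resize(im[90:250,180:340],(480,480),interpolation=cv2.INTER_CUBIC),cv2.COLOR_RGB2BGR))
E
```

```text
t: 24.15
eef_pos: [0.6248, -0.0536, 0.1585]
ee_rot: [3.141, -0.001, -0.281]
force: [-0.2, -0.2, -1.7]
width: 0.0176
gripper_force: 20.0
t 24.15 at [ 0.6248 -0.0536  0.1585] rpy [ 3.141e+00 -1.000e-03 -2.810e-01] F [-0.2 -0.2 -1.7] w 0.0176 q [ 0.23  0.33 -0.19  0.   -1.05  1.06]
.6253,-.0535,.1195,-.28 d cm [ 0.04 -0.03  3.9 ] w deg [ 0.  -0.1 -0.1]
```

View pics/s3.png

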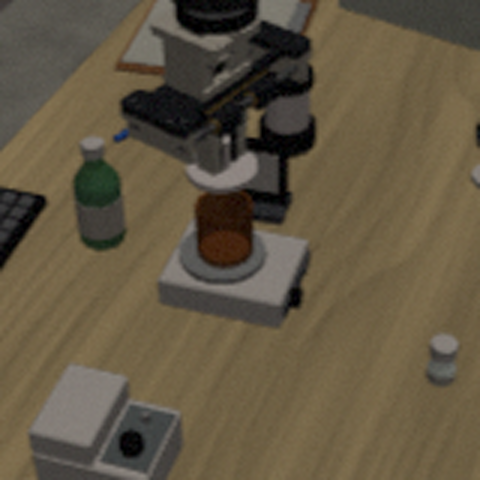

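The cover hangs level at (222,170), above the jar at (224,225). I lower it and let go.

```bash
python3 -m crank '[{"dx":0,"dy":0,"dz":1,"wx":0,"wy":0,"wz":0},{"dx":0,"dy":0,"dz":2,"wx":0,"wy":0,"wz":0},{"dx":0,"dy":0,"dz":2.8,"wx":0,"wy":0,"wz":0},{"dx":0,"dy":0,"dz":3.3,"wx":0,"wy":0,"wz":0},{"dx":0,"dy":0,"dz":3.6,"wx":0,"wy":0,"wz":0},{"dx":0,"dy":0,"dz":3.8,"wx":0,"wy":0,"wz":0},{"dx":0,"dy":0,"dz":3.9,"wx":0,"wy":0,"wz":0},{"dx":0,"dy":0,"dz":3.9,"wx":0,"wy":0,"wz":0},{"dx":0,"dy":0,"dz":3.9,"wx":0,"wy":0,"wz":0},{"dx":0,"dy":0,"dz":3.9,"wx":0,"wy":0,"wz":0}]'
python3 -m crank '[{"dx":0,"dy":0,"dz":0,"wx":0,"wy":0,"wz":0},{"dx":0,"dy":0,"dz":0,"wx":0,"wy":0,"wz":0},{"dx":0,"dy":0,"dz":0,"wx":0,"wy":0,"wz":0},{"dx":0,"dy":0,"dz":0,"wx":0,"wy":0,"wz":0},{"dx":0,"dy":0,"dz":0,"wx":0,"wy":0,"wz":0},{"dx":0,"dy":0,"dz":-1,"wx":0,"wy":0,"wz":0},{"dx":0,"dy":0,"dz":-3,"wx":0,"wy":0,"wz":0},{"dx":0,"dy":0,"dz":-6,"wx":0,"wy":0,"wz":0},{"dx":0,"dy":0,"dz":-9,"wx":0,"wy":0,"wz":0},{"dx":0,"dy":0,"dz":-10,"wx":0,"wy":0,"wz":0}]' 4.5
python3 go.py .405,-.3345,.15,.58
```

```text
t: 25.45
eef_pos: [0.625, -0.0533, 0.1189]
ee_rot: [3.141, -0.0, -0.281]
force: [0.0, -0.6, -1.1]
width: 0.0177
gripper_force: 20.0
t: 26.7
eef_pos: [0.626, -0.0532, 0.2217]
ee_rot: [-3.141, -0.004, -0.281]
force: [-0.8, 1.1, -0.4]
width: 0.045
gripper_force: 0.0
t 26.7 at [ 0.626  -0.0532  0.2217] rpy [-3.141 -0.004 -0.281] F [-0.8  1.1 -0.4] w 0.045 q [ 0.23  0.28 -0.11  0.   -1.18  1.06]
.405,-.3345,.15,.58 d cm [-13.47  33.16   7.1 ] w deg [  0.1  -0.2 -49.3]
```

```bash
python3 -m crank '[{"dx":-2,"dy":4,"dz":0,"wx":0,"wy":0,"wz":-6},{"dx":-4,"dy":8,"dz":0,"wx":0,"wy":0,"wz":-12},{"dx":-6,"dy":13,"dz":0,"wx":0,"wy":0,"wz":-18},{"dx":-8,"dy":18,"dz":0,"wx":0,"wy":0,"wz":-25},{"dx":-10,"dy":23,"dz":1,"wx":0,"wy":0,"wz":-32},{"dx":-12,"dy":28,"dz":3,"wx":0,"wy":0,"wz":-40},{"dx":-13.5,"dy":33.2,"dz":5,"wx":0,"wy":0,"wz":-49.3},{"dx":-13.5,"dy":33.2,"dz":7,"wx":0,"wy":0,"wz":-49.3},{"dx":-13.5,"dy":33.2,"dz":7.1,"wx":0,"wy":-0.2,"wz":-49.3},{"dx":-13.5,"dy":33.2,"dz":7.1,"wx":0,"wy":-0.2,"wz":-49.3}]' 8.7
python3 - <<'E'
from fit import *
for c in("top","side"): cv2.imwrite(f"pics/{c}4.png",cv2.cvtColor(arm.grab_frame(c),cv2.COLOR_RGB2BGR))
for n,xy,z in [("jar",(.627,-.053),.045),("cover",(.626,-.053),.107)]:
    m=masks(n,xy)
    for c in m: print(n,c,fit(n,xy,(0,),{c:m[c]},z))
a,b=[cv2.imread(f"pics/{c}4.png") for c in("top","side")]
cv2.imwrite("pics/m4.png",np.hstack([cv2.resize(a[130:230,230:330],(400,400),interpolation=cv2.INTER_CUBIC),cv2.resize(b[110:210,200:300],(400,400),interpolation=cv2.INTER_CUBIC)]))
E
python3 go.py .4045,-.3345,.049,.58
```

```text
t: 27.95
eef_pos: [0.4038, -0.3347, 0.1485]
ee_rot: [-3.141, 0.004, 0.58]
force: [-0.1, 0.6, 0.7]
width: 0.0869
gripper_force: 0.0
jar side (['side'], [(np.float64(0.445), [0.6228, -0.052, 0.2877])])
cover top (['top'], [(np.float64(0.046), [0.6276, -0.0549, 0.0734])])
cover side (['side'], [(np.float64(0.08), [0.6252, -0.0547, 0.2484])])
t 28.25 at [ 0.4037 -0.3345  0.1485] rpy [-3.141e+00  3.000e-03  5.800e-01] F [ 0.2  0.4 -0. ] w 0.0873 q [-0.32  0.18 -0.43  0.   -0.97  2.47]
.4045,-.3345,.049,.58 d cm [0.1  0.04 9.95] w deg [-0.   0.2  0. ]
```

View pics/m4.png

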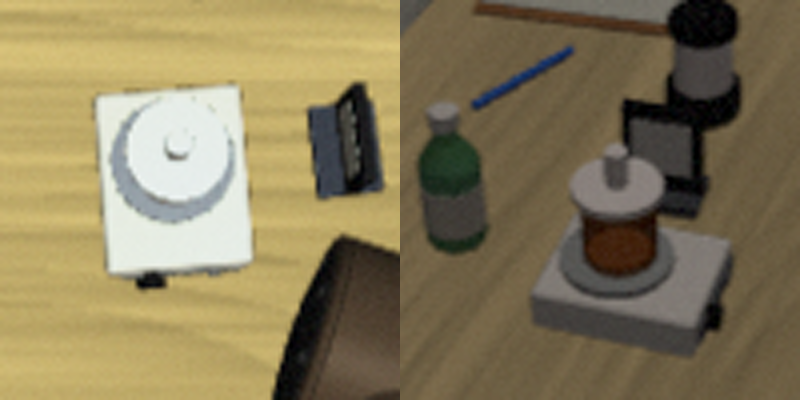

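The cover lies flat and centred on the jar, within 1–2 mm by the fits (knob at (180,145) on the left, (615,165) on the right). Next is the camera.

```bash
python3 -m crank '[{"dx":0.1,"dy":0,"dz":2,"wx":0,"wy":0.2,"wz":0},{"dx":0.1,"dy":0,"dz":4,"wx":0,"wy":0.2,"wz":0},{"dx":0.1,"dy":0,"dz":6,"wx":0,"wy":0.2,"wz":0},{"dx":0.1,"dy":0,"dz":8,"wx":0,"wy":0.2,"wz":0},{"dx":0.1,"dy":0,"dz":9.5,"wx":0,"wy":0.2,"wz":0},{"dx":0.1,"dy":0,"dz":10,"wx":0,"wy":0.2,"wz":0},{"dx":0.1,"dy":0,"dz":10,"wx":0,"wy":0.2,"wz":0},{"dx":0.1,"dy":0,"dz":10,"wx":0,"wy":0.2,"wz":0},{"dx":0.1,"dy":0,"dz":10,"wx":0,"wy":0.2,"wz":0},{"dx":0.1,"dy":0,"dz":10,"wx":0,"wy":0.2,"wz":0}]'
python3 -m crank '[{"dx":0,"dy":0,"dz":0,"wx":0,"wy":0,"wz":0},{"dx":0,"dy":0,"dz":0,"wx":0,"wy":0,"wz":0},{"dx":0,"dy":0,"dz":0,"wx":0,"wy":0,"wz":0},{"dx":0,"dy":0,"dz":0,"wx":0,"wy":0,"wz":0},{"dx":0,"dy":0,"dz":0,"wx":0,"wy":0,"wz":0},{"dx":0,"dy":0,"dz":0,"wx":0,"wy":0,"wz":0},{"dx":0,"dy":0,"dz":-1,"wx":0,"wy":0,"wz":0},{"dx":0,"dy":0,"dz":-4,"wx":0,"wy":0,"wz":0},{"dx":0,"dy":0,"dz":-8,"wx":0,"wy":0,"wz":0},{"dx":0,"dy":0,"dz":-10,"wx":0,"wy":0,"wz":0}]' 0 20
python3 go.py .482,-.065,.15,.08 .482,-.065,.05,.08
```

```text
t: 29.5
eef_pos: [0.4038, -0.3345, 0.0484]
ee_rot: [-3.141, -0.0, 0.579]
force: [-0.4, -0.4, -0.2]
width: 0.0875
gripper_force: 0.0
t: 30.75
eef_pos: [0.4045, -0.3348, 0.1508]
ee_rot: [3.14, -0.002, 0.58]
force: [1.0, -0.1, -1.6]
width: 0.0402
gripper_force: 19.8
t 30.75 at [ 0.4045 -0.3348  0.1508] rpy [ 3.14e+00 -2.00e-03  5.80e-01] F [ 1.  -0.1 -1.6] w 0.0402 q [-0.32  0.18 -0.42 -0.   -0.97  2.47]
.482,-.065,.15,.08 d cm [ 21.27 -18.33   0.08] w deg [ 0.1 -0.1 28.6]
.482,-.065,.05,.08 d cm [ 21.25 -18.34  10.08] w deg [ 0.1 -0.1 28.6]
```

```bash
python3 -m crank '[{"dx":2,"dy":-2,"dz":0,"wx":0,"wy":0,"wz":3},{"dx":5,"dy":-4,"dz":0,"wx":0,"wy":0,"wz":7},{"dx":8,"dy":-7,"dz":0,"wx":0,"wy":0,"wz":11},{"dx":11,"dy":-10,"dz":0,"wx":0,"wy":0,"wz":15},{"dx":14,"dy":-13,"dz":0,"wx":0,"wy":0,"wz":19},{"dx":17.5,"dy":-15.5,"dz":0,"wx":0,"wy":0,"wz":23},{"dx":20,"dy":-17.5,"dz":0,"wx":0,"wy":0,"wz":27},{"dx":21.2,"dy":-18.3,"dz":1,"wx":0,"wy":0,"wz":28.6},{"dx":21.2,"dy":-18.3,"dz":4,"wx":0,"wy":0,"wz":28.6},{"dx":21.2,"dy":-18.3,"dz":5,"wx":0,"wy":0,"wz":28.6}]'; python3 go.py .482,-.065,.0495,.08
```

```text
t: 32.0
eef_pos: [0.4798, -0.0652, 0.0973]
ee_rot: [-3.141, 0.003, 0.081]
force: [0.4, -0.5, -0.6]
width: 0.0402
gripper_force: 19.8
t 32.0 at [ 0.4798 -0.0652  0.0973] rpy [-3.141e+00  3.000e-03  8.100e-02] F [ 0.4 -0.5 -0.6] w 0.0402 q [ 0.27  0.18 -0.57 -0.   -0.83  1.38]
.482,-.065,.0495,.08 d cm [0.23 0.   4.77] w deg [-0.   0.2  0. ]
```

```bash
python3 -m crank '[{"dx":0.2,"dy":0,"dz":1.5,"wx":0,"wy":0.2,"wz":0},{"dx":0.2,"dy":0,"dz":2.8,"wx":0,"wy":0.2,"wz":0},{"dx":0.2,"dy":0,"dz":3.8,"wx":0,"wy":0.2,"wz":0},{"dx":0.2,"dy":0,"dz":4.3,"wx":0,"wy":0.2,"wz":0},{"dx":0.2,"dy":0,"dz":4.6,"wx":0,"wy":0.2,"wz":0},{"dx":0.2,"dy":0,"dz":4.75,"wx":0,"wy":0.2,"wz":0},{"dx":0.2,"dy":0,"dz":4.75,"wx":0,"wy":0.2,"wz":0},{"dx":0.2,"dy":0,"dz":4.75,"wx":0,"wy":0.2,"wz":0},{"dx":0.2,"dy":0,"dz":4.75,"wx":0,"wy":0.2,"wz":0},{"dx":0.2,"dy":0,"dz":4.75,"wx":0,"wy":0.2,"wz":0}]'
python3 -m crank '[{"dx":0,"dy":0,"dz":0,"wx":0,"wy":0,"wz":0},{"dx":0,"dy":0,"dz":0,"wx":0,"wy":0,"wz":0},{"dx":0,"dy":0,"dz":0,"wx":0,"wy":0,"wz":0},{"dx":0,"dy":0,"dz":0,"wx":0,"wy":0,"wz":0},{"dx":0,"dy":0,"dz":0,"wx":0,"wy":0,"wz":0},{"dx":0,"dy":0,"dz":-2,"wx":0,"wy":0,"wz":0},{"dx":0,"dy":0,"dz":-5,"wx":0,"wy":0,"wz":0},{"dx":0,"dy":0,"dz":-9,"wx":0,"wy":0,"wz":0},{"dx":0,"dy":0,"dz":-13,"wx":0,"wy":0,"wz":0},{"dx":0,"dy":0,"dz":-17,"wx":0,"wy":0,"wz":0}]' 7.5
python3 go.py .42,-.38,.22,.08
```

```text
t: 33.25
eef_pos: [0.4829, -0.065, 0.0507]
ee_rot: [-3.141, -0.003, 0.08]
force: [-0.1, -0.6, -1.0]
width: 0.04
gripper_force: 19.8
t: 34.5
eef_pos: [0.4821, -0.0652, 0.222]
ee_rot: [-3.141, -0.003, 0.08]
force: [1.1, 0.2, -0.6]
width: 0.075
gripper_force: 0.0
t 34.5 at [ 0.4821 -0.0652  0.222 ] rpy [-3.141e+00 -3.000e-03  8.000e-02] F [ 1.1  0.2 -0.6] w 0.075 q [ 0.27  0.05 -0.4  -0.   -1.12  1.38]
.42,-.38,.22,.08 d cm [-8.72 30.88  0.15] w deg [-0.  -0.2  0. ]
```

Move aside and check everything.

```bash
python3 -m crank '[{"dx":-1,"dy":3,"dz":0,"wx":0,"wy":0,"wz":0},{"dx":-2,"dy":7,"dz":0,"wx":0,"wy":0,"wz":0},{"dx":-3,"dy":11,"dz":0,"wx":0,"wy":0,"wz":0},{"dx":-4,"dy":15,"dz":0,"wx":0,"wy":0,"wz":0},{"dx":-5,"dy":19,"dz":0,"wx":0,"wy":0,"wz":0},{"dx":-6,"dy":23,"dz":0,"wx":0,"wy":0,"wz":0},{"dx":-7,"dy":27,"dz":0,"wx":0,"wy":0,"wz":0},{"dx":-8,"dy":30,"dz":0,"wx":0,"wy":0,"wz":0},{"dx":-8.7,"dy":31,"dz":0,"wx":0,"wy":0,"wz":0},{"dx":-8.7,"dy":31,"dz":0,"wx":0,"wy":0,"wz":0}]'
python3 - <<'E'
from fit import *
for c in("top","side"): cv2.imwrite(f"pics/{c}5.png",cv2.cvtColor(arm.grab_frame(c),cv2.COLOR_RGB2BGR))
for n,xy,y,z in [("cover",(.626,-.053),0,.107),("camera",(.482,-.065),.08,0),("screen",(.643,-.186),1.69,0),("bottle",(.784,-.074),0,0)]:
    m=masks(n,xy)
    for c in m: print(n,c,fit(n,xy,(y,),{c:m[c]},z))
a,b=[cv2.imread(f"pics/{c}5.png") for c in("top","side")]
cv2.imwrite("pics/m5.png",np.hstack([cv2.resize(a[100:240,230:390],(400,350),interpolation=cv2.INTER_CUBIC),cv2.resize(b[90:230,190:350],(400,350),interpolation=cv2.INTER_CUBIC)]))
E
```

```text
t: 35.75
eef_pos: [0.42, -0.3813, 0.2199]
ee_rot: [-3.14, -0.003, 0.079]
force: [-1.2, 0.7, -0.5]
width: 0.0748
gripper_force: 0.0
cover top (['top'], [(np.float64(0.078), [0.6275, -0.0538, 0.0713])])
cover side (['side'], [(np.float64(0.064), [0.6249, -0.0543, 0.0832])])
camera top (['top'], [(np.float64(0.159), [0.4858, -0.0678, 0.3816])])
camera side (['side'], [(np.float64(0.102), [0.4826, -0.0649, 0.1618])])
screen top (['top'], [(np.float64(0.072), [0.6449, -0.1853, 1.7067])])
screen side (['side'], [(np.float64(0.244), [0.6407, -0.1874, 1.6584])])
bottle top (['top'], [(np.float64(0.109), [0.7834, -0.0735, 0.159])])
bottle side (['side'], [(np.float64(0.168), [0.7837, -0.0751, 0.1955])])
```

View pics/m5.png

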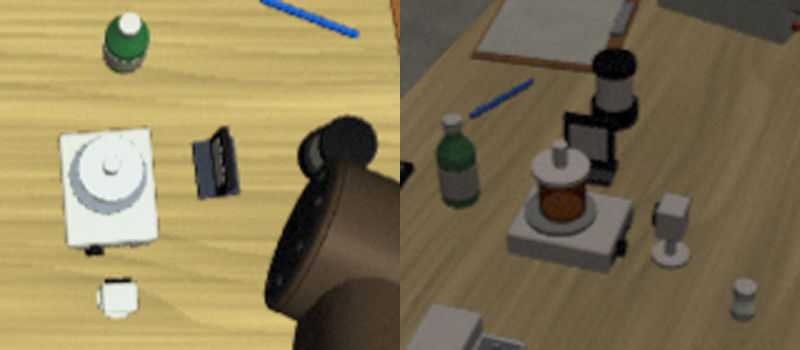

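The final view shows the camera in front of the knob side at (118,298), lens towards the jar and head square to within about 0.1 rad. The screen is across the line at (215,165), the covered jar is on the plate, and the bottle has not moved.

```bash
python3 -c "
from station import arm
print(arm.job_done())"
```

```text
the job is handed in; nothing more can be done
None
```

The setup is built and handed in at about 36 s of the 128 s allowed: in the last pictures the jar, cover, screen and camera all measured within the stated limits and the bottle had not moved, but the hand-in returned no verdict.

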